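# Set up the phone copy stand for a design shot

### The job

Get the phone copy stand ready to photograph the design: first press the raised end of the design board down until it snaps under its two spring catches and lies flat on the stand's base. Then squeeze the release button in the side of the boom's grip block, so that the lock lets go (never drag the boom while it is locked), and draw the boom out with the phone until the 10 cm mark of its scale, the second long mark, is level with the mouth of the sleeve. Finish holding it there, button still squeezed, while I check the picture, and leave the other things on the table and stand where they are.

Things in the scene. Friction and masses are not known exactly. Their poses are not given: they have to be found in the camera images.
- stand: Copy stand, fixed: white base board 240 (its x) x 440 (y) x 16 mm; origin at the centre of its underside on the table, z up. At (0, -170 mm) a 36 mm square column carries a dark 30 mm square sleeve along y, axis 205 mm up, from y = -285 mm to its mouth at -90 mm. The boom slides out towards +y, over the design board, whose place on the base is centred at (0, 110 mm).
- design: Design board, loose: pale panel with a line drawing, 150 (its x) x 110 (y) x 5 mm, 70 g, origin at the centre of its underside. Its -y end is under a fixed aluminium lip; at first its +y end rests about 11 mm up (tilt 0.1 rad) on two sprung steel catches. Pressed near the middle of that end with about 5 to 10 N it snaps past them and stays flat, its top 21 mm above the table.
- loose_end (a point): The point to press: on top of the design board in the middle (x) of its +y end, 20 mm in from that edge; 21 mm above the table once the board is flat. The catches, 24 mm wide, stand 45 mm to either side of it at the edge, reaching 31 mm above the table; their noses overlap the edge by 3 mm.
- boom: The telescoping boom: a 20 mm square aluminium tube along the stand's y, at its end a black grip block and then a phone in a cradle, all sliding as one (its button moves in it). Origin on the tube's axis, 34 mm on the -y side of the grip block's centre; level with the sleeve's mouth when the boom is fully in. Axes as the stand's.
- grip (a point): Grip block of the boom: black, 36 (its x) x 40 (y) x 36 mm, this point at its centre, 205 mm above the table; x, y as the stand's. In its -x face is the grey release button, 24 x 22 mm, standing out 7 mm: 43 mm wide in all (x -25 to +18 mm), 38 mm squeezed. Pinch from above, closing along x. Nothing is above it; the phone (148 x 72 mm, no higher than the block) starts 23 mm to its +y side.
- boom_out (a joint): How far the boom is drawn out along the stand's +y, in m: its scale read at the sleeve's mouth. Starts at 0 to 0.025, stop at 0.145. Black marks on the aluminium tube, 10 mm apart, every fifth (5, 10, 15 cm) long; none at 0; the 10 cm mark is level with the mouth at 0.100. Button out: a brake holds it (slips only at about 12 N); button in: it slides with 2 N and stays where it is put.
- button (a joint): How far the release button is pushed in, in m: 0 out (locked), 0.005 fully in; the lock is free above about 0.001. Sprung, 12 N to start and 17 N fully in: grip with 25 to 40 N.
- sleeve_mouth (a point): Top of the black collar (38 mm square, 14 mm long) at the sleeve's mouth, middle of its front edge: where the scale is read.
- mark10 (a point): Middle of the 10 cm mark (second long mark) on top of the boom's tube, 134 mm behind (-y) the middle of the grip block; hidden in the sleeve until the boom is drawn out to it.
- eraser: White eraser 22 x 45 x 12 mm lying on the stand's base. Leave alone.
- ink_small: Small dark ink bottle, 28 mm across, 60 mm high, on the base near the column. Leave alone.
- tape_roll: Roll of paper tape lying flat, 92 mm across, 24 mm high, on the table. Leave alone.
- needle_box: Black needle box 75 x 115 x 36 mm on the table. Leave alone.
- jelly_jar: Jar 68 mm across, 58 mm high, on the table. Leave alone.
- soap_bottle: Bottle 60 mm across, 150 mm high, on the table. Leave alone.
- card_box: Cardboard box 95 x 140 x 45 mm on the table. Leave alone.
Mind the look-alikes: they are no part of the job. Of the things like the design, leave any that is red or yellow; of the rest the larger one is meant.

How it is judged:
By the outcome, as a careful person would: the job done as asked, in the order asked, and still so for the second after the job is handed in, while the arm keeps its last pose, push and grip.
It also fails if it takes over 48 s, if anything falls off the work surface, if the arm or the gripper's body presses on something with over 40 N, if the wrist force passes 120 N, or if a joint passes its speed limit or range.

### The arm

A 6-joint arm with a two-finger parallel gripper is mounted at the origin on the work surface. World frame = base frame: x ahead of the robot, y to its left, z up, the work surface at z = 0. Lengths are in mm, angles in rad, forces in N, time in s.
With the tool pointing down it reaches from about 300 to 775 mm from the base axis. Payload 14.6 kg.
Tool frame: the origin (TCP) lies at the very end of the fingers, on their centre line; the grasp point (between the pads) lies manip.tcp_to_grasp behind it (manip.tcp_to_grasp is the distance from the TCP to the grasp point, in mm); z points along the fingers, y is the line along which they close (so a half turn about z gives the same grasp; the last joint's range is limited). The gripper opens to 85 mm and grips with 20 to 120 N. Pads are 22 mm wide; open, the fingers measure 114 mm over their backs; the gripper's body (76 mm by 85 mm) begins 54 mm behind the grasp point. The pads swing forward as they close: fully open they stand 13 mm farther back than shut.
Start: joints at [-1.207, 0.3, 1.521, -0, 1.321, -0.067], TCP at [229.671, -499.741, 231.281] pointing down, gripper open.
Joint ranges: [-3.03, 3.03], [-0.79, 2.21], [0.23, 2.52], [-1.04, 4.18], [0, 3.07], [-2.55, 2.55]. Speed limits (rad/s): [2.22, 2.22, 2.57, 3.14, 3.14, 3.14].

### API

Orientations are given as a unit quaternion [x, y, z, w].
In Python, from rig import sensors, imaging, manip, spotter gives the robot as it stands.
- The arm moves only by the tool send_rows, never from a script. Its argument "series" is a list that holds one entry, the list of rows, each a list of 5 numbers: the opening, from 0 (shut) to 1 (fully open), then the shift along the tool's x, y, z in cm, then the turn about the tool's z in degrees. In form: [[[jaw, tx, ty, tz, turn], ...]]. A call has 1 to 5 rows; each row shifts and turns the commanded pose from where the row before left it, along the tool's axes as they then stand; what a row does not reach is not made up. A row lasts 1/12 s, in which the tool goes at most 41.7 mm and 7.16 degrees, less where a joint would pass 70% of its speed; a pose out of reach is approached as far as the arm can. A call with a gripper value outside its range is refused whole. The fingers move at their own pace and stop on an object; the grip force is fixed at half the most. Time passes only in rows, so rows that do not move let the fingers close. It gives the time, the measured TCP pose, the force, the opening and the grip force at its end, in the units of the state.
- sensors.get_state(): the state, without advancing time (a new reading comes with each control period).
- imaging.read_camera(name): name is "scene" or "side" or "wrist"; returns a dict with "image" (420x560x3 uint8, red, green, blue), "range_z" (420x560 float32, mm along the optical axis (not along the pixel's ray), 0 where there is no reading), "K" (3x3 intrinsics, pixels), "xyz" and "attitude" of the camera in the world. Camera axes: x right, y down, z forward; pixel columns grow to the right and rows downward; lengths in mm; the calibration is good to about 2 mm. A picture is of the moment at which its call begins.
- manip.close_job(): hands the job in; it is judged then, once.
Trained networks look in a picture, given as the dict that the camera call returned (one of the last four; its "shot" number tells which), for a name from the list of things; names that differ only in an ending like _2 or _b are one class to them, and where a whole thing is asked for, a point or a joint stands for the part that bears it (a point fixed in the world has none). Each returns a list of dicts, best first, with "conf" (0 to 1); they miss things now and then, are a little off and sometimes report something else, mostly with a low value. They report only what shows in the picture. A call takes as long as a camera call. They do not tell look-alikes from the thing itself.
- spotter.regions_of(picture, name): "region" (420x560 bool, what is visible of it) and "extent" ([left, top, right, bottom] in pixels, round what is visible of it).
The state is a dict: "time_s": time; "joint_pos": joint angles; "qvel": joint speeds; "joint_torque": joint torques, N m; "position": TCP position; "tcp_rot": TCP orientation; "wrist_force": force on the tool from outside, world axes, zero at the start; "torque": the same for the moment, N m; "finger_gap": finger opening in mm; "finger_force": force on a finger pad.
Only numpy, scipy, OpenCV 4.12 (cv2) and the standard library are available. Lean on these libraries where they do the work, as an engineer would, in place of code of your own. Each camera call takes 0.05 s, during which the arm holds its last target. There are 200 camera calls.

## Working session

There is one attempt and no reset: what is moved stays moved. The work goes in short steps, Python scripts to look and compute and a tool call to move; the robot and the scene stay as the last step left them, time stands still between calls to the robot, and variables do not carry over. Pictures are saved under pics/ and viewed, at most 10 in all, crops included, and the job is handed in when it is done.

Besides the shell and the picture viewer there is one more tool, called in YAML: its name, and indented under it one key for each argument. send_rows: Moves the arm, as the interface text tells. Its arguments: {"type":"object","properties":{"series":{"type":"array","items":{"type":"array","items":{"type":"array","items":{"type":"number"}}}}},"required":["series"]}

```bash
mkdir -p pics
cat > h.py <<'E'
import numpy as np,cv2
from scipy.spatial.transform import Rotation as R
from rig import sensors, imaging, manip, spotter
def cloud(p):
    K=p["K"];z=p["range_z"].astype(float);v,u=np.mgrid[:420,:560]
    c=np.stack([(u-K[0,2])*z/K[0,0],(v-K[1,2])*z/K[1,1],z],-1)
    a=np.array(p["attitude"],float)
    m=a if a.shape==(3,3) else R.from_quat(a).as_matrix()
    w=c@m.T+np.array(p["xyz"]);w[z==0]=np.nan
    return w
def proj(p,X):
    a=np.array(p["attitude"],float);m=a if a.shape==(3,3) else R.from_quat(a).as_matrix()
    c=(np.atleast_2d(X)-np.array(p["xyz"]))@m;q=c@np.array(p["K"]).T
    return q[:,:2]/q[:,2:]
def save(p,n): cv2.imwrite("pics/"+n,p["image"][:,:,::-1])
E
python3 - <<'E'
from h import *
s=sensors.get_state();print(s["position"],s["tcp_rot"],manip.tcp_to_grasp,s["finger_gap"],s["wrist_force"])
ims=[]
for c in["scene","side"]:
    p=imaging.read_camera(c);ims.append(p["image"][:,:,::-1]);w=cloud(p)
    save(p,c+"0.png");print(c,p["xyz"])
    for n in["stand","design","boom","grip","button","eraser","ink_small"]:
        for r in spotter.regions_of(p,n):
            q=w[r["region"]];q=q[~np.isnan(q[:,0])]
            print(n,round(r["conf"],2),r["extent"],len(q),np.round(np.median(q,0)) if len(q) else 0,np.round(np.percentile(q,[2,98],0)).tolist() if len(q) else 0)
E
```

```text
[ 229.59911093 -499.50834606  230.70502215] [ 9.76888584e-01  2.13748270e-01 -8.88028651e-05 -6.03381786e-04] 18.700000000000003 85.51248647373677 [0.1878053  0.02971187 0.87615981]
scene [ 951.54653341 -847.73830348 1009.32738287]
stand 0.94 [214.1, 190.9, 352.4, 335.3] 9329 [ 581. -155.   17.] [[449.0, -325.0, 5.0], [678.0, 142.0, 222.0]]
design 0.88 [301.3, 182.7, 330.3, 201.5] 388 [482. 279.   2.] [[429.0, 234.0, -3.0], [533.0, 325.0, 6.0]]
design 0.74 [239.0, 167.3, 287.0, 198.0] 828 [287. 230.   3.] [[224.0, 156.0, -2.0], [349.0, 311.0, 9.0]]
design 0.61 [283.9, 221.0, 334.0, 252.1] 1009 [566.  56.  25.] [[500.0, 1.0, 19.0], [622.0, 106.0, 33.0]]
design 0.56 [200.6, 235.9, 230.7, 261.4] 575 [ 326. -115.    2.] [[280.0, -166.0, -2.0], [371.0, -63.0, 6.0]]
design 0.2 [266.0, 189.7, 324.5, 231.1] 1418 [558. -46. 211.] [[455.0, -124.0, 1.0], [625.0, 139.0, 223.0]]
boom 0.82 [267.4, 191.4, 327.5, 230.6] 1314 [560. -47. 212.] [[486.0, -124.0, 200.0], [625.0, 3.0, 223.0]]
boom 0.21 [312.0, 272.1, 327.1, 282.9] 138 [655. -85.  26.] [[638.0, -106.0, 13.0], [666.0, -50.0, 30.0]]
grip 0.8
[... 1275 characters left out ...]
.  26.] [[474.0, 5.0, 18.0], [619.0, 109.0, 32.0]]
grip 0.8 [231.9, 173.0, 283.4, 203.6] 929 [547. -39. 212.] [[479.0, -161.0, 140.0], [660.0, 9.0, 223.0]]
button 0.42 [270.3, 182.5, 277.8, 189.1] 26 [531. -97. 208.] [[528.0, -108.0, 196.0], [535.0, -85.0, 216.0]]
button 0.2 [90.6, 278.4, 139.2, 315.5] 1271 [632. 433.  34.] [[603.0, 373.0, 1.0], [692.0, 486.0, 40.0]]
eraser 0.43 [238.6, 219.0, 249.7, 225.3] 59 [649. -77.  26.] [[639.0, -99.0, 16.0], [661.0, -58.0, 31.0]]
ink_small 0.69 [299.9, 215.6, 310.3, 233.2] 137 [ 474. -177.   42.] [[463.0, -234.0, 14.0], [525.0, -165.0, 75.0]]
ink_small 0.61 [139.6, 312.8, 169.3, 346.3] 806 [452. 441.  45.] [[434.0, 391.0, -1.0], [495.0, 466.0, 61.0]]
```

```bash
python3 - <<'E'
from h import *
ps=[imaging.read_camera(c) for c in["scene","side"]]
W=[]
for p,(a,b,c,d) in zip(ps,[(190,150,370,340),(160,130,340,310)]):
    cv2.imwrite("pics/crop%d.png"%p["shot"],cv2.resize(p["image"][b:d,a:c,::-1],None,fx=3.1,fy=3.1,interpolation=cv2.INTER_CUBIC));print(p["shot"])
    w=cloud(p);r=spotter.regions_of(p,"stand")[0]["region"]
    q=w[cv2.dilate(r.astype(np.uint8),np.ones((7,7)))>0];q=q[~np.isnan(q[:,0])]
    t=q[(abs(q[:,2]-16)<6)];
    rect=cv2.minAreaRect(t[:,:2].astype(np.float32));print("base rect",rect)
    W.append(w.reshape(-1,3))
    t=q[(q[:,2]>190)];print("top z hist",np.histogram(t[:,2],bins=range(190,235,3)),cv2.minAreaRect(t[(t[:,2]>203)][:,:2].astype(np.float32)))
E
ls pics
```

```text
3
base rect ((555.7369995117188, -55.136993408203125), (243.49560546875, 444.6042175292969), 2.985658645629883)
top z hist (array([ 59,  55,  55,  49,  78, 111, 459, 598, 199, 556, 330,  63,   1,
         0]), array([190, 193, 196, 199, 202, 205, 208, 211, 214, 217, 220, 223, 226,
       229, 232])) ((558.4374389648438, -166.59091186523438), (147.7999267578125, 349.31146240234375), 1.881138563156128)
4
base rect ((619.1791381835938, -208.69046020507812), (345.9454650878906, 824.8764038085938), 21.00779914855957)
top z hist (array([ 32,  39,  27,  52,  66,  90, 269, 386, 154, 186, 143,  24,   1,
         0]), array([190, 193, 196, 199, 202, 205, 208, 211, 214, 217, 220, 223, 226,
       229, 232])) ((476.22772216796875, -27.383636474609375), (268.2807312011719, 608.0244750976562), 38.53688430786133)
crop3.png
crop4.png
scene0.png
side0.png
```

View pics/crop3.png

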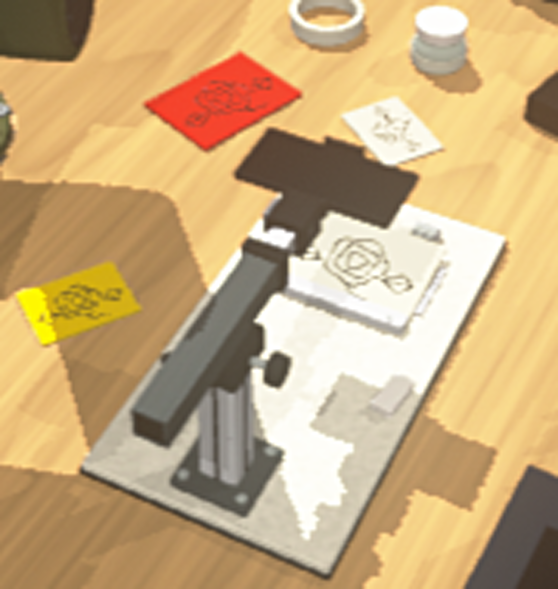

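View pics/crop4.png

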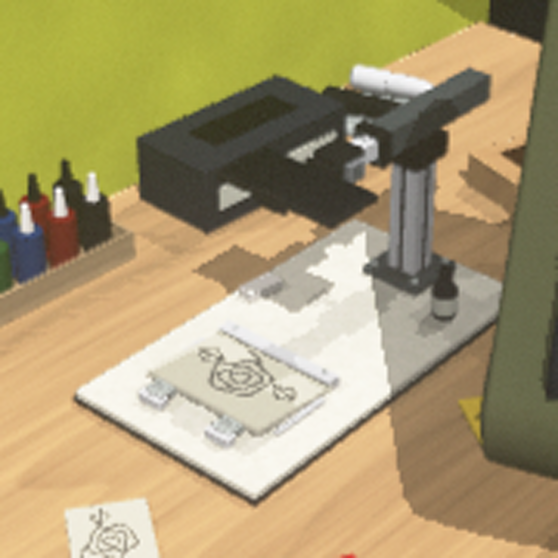

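View pics/scene0.png

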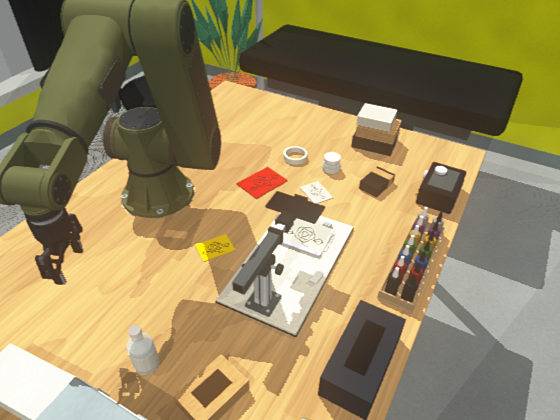

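send_rows:
  series:
    - [[1, 0, 0, -1, -6.8], [1, 0, 0, -1, -6.8], [1, 0, 0, -1, -6.8], [1, 0, 0, -1, -6.8], [1, 0, 0, -1, -6.8]]

```text
time_s: 1.42
position: [229.6, -499.7, 281.8]
tcp_rot: [0.87, 0.493, -0.0, -0.0]
wrist_force: [-0.2, -0.2, -0.1]
finger_gap: 85.1
finger_force: 0.0
```

send_rows:
  series:
    - [[1, 0, 0, -1, -6.8], [1, 0, 0, -1, -6.8], [1, 0, 0, -1, -6.8], [1, 0, 0, -1, -6.8], [1, 0, 0, -1, -6.8]]

```text
time_s: 1.83
position: [229.7, -499.7, 331.8]
tcp_rot: [0.688, 0.725, -0.0, 0.0]
wrist_force: [0.2, 0.5, -0.2]
finger_gap: 85.0
finger_force: 0.0
```

Run:
```python
from h import *
s=sensors.get_state();m=R.from_quat(s["tcp_rot"]).as_matrix();print(s["time_s"],s["position"],m.round(3).tolist(),s["joint_pos"])
for c in["scene","side"]:
    p=imaging.read_camera(c);w=cloud(p);r=spotter.regions_of(p,"stand")[0]["region"]
    q=w[r];q=q[~np.isnan(q[:,0])]
    t=q[(abs(q[:,2]-16)<4)&(q[:,0]<720)&(q[:,0]>380)];rect=cv2.minAreaRect(t[:,:2].astype(np.float32));print(c,rect)
    for n in["boom"]:
        r=spotter.regions_of(p,n)[0]["region"];q=w[cv2.dilate(r.astype(np.uint8),np.ones((5,5)))>0]
        q=q[(q[:,2]>190)&(q[:,2]<235)]
        a=np.radians(3);d=(q[:,:2]-[555.7,-55.1]);X=d@[np.cos(a),np.sin(a)];Y=d@[-np.sin(a),np.cos(a)]
        for y in range(-120,70,10):
            k=(Y>y)&(Y<y+10)
            if k.sum()>5: print(y,k.sum(),np.percentile(X[k],[2,50,98]).round(),np.median(q[k,2]).round())
```

```text
1.8333 [ 229.65414984 -499.71747827  331.80212961] [[-0.053, 0.999, -0.0], [0.999, 0.053, -0.0], [-0.0, -0.0, -1.0]] [-1.20659547e+00  2.44971271e-01  1.35992520e+00 -4.03345244e-05
  1.53662346e+00 -1.25928286e+00]
scene ((555.290283203125, -56.19189453125), (240.04977416992188, 443.2458801269531), 2.9075827598571777)
-100 30 [-8.  6. 18.] 223.0
-90 7 [-9. -1. 14.] 216.0
-80 22 [-11.  -1.   9.] 215.0
-70 79 [-17.   6.  16.] 214.0
-60 71 [-25.   3.  18.] 220.0
-50 51 [-23.   5.  18.] 220.0
-40 53 [-25.   3.  17.] 221.0
-30 30 [-19.   3.  18.] 220.0
-20 129 [-71.  18.  69.] 209.0
-10 151 [-71.  -1.  71.] 211.0
0 142 [-68.   7.  71.] 211.0
10 130 [-69.   7.  72.] 211.0
20 134 [-71.   2.  70.] 211.0
30 135 [-70.  -1.  72.] 211.0
40 125 [-71.   6.  70.] 212.0
50 99 [-69.   2.  71.] 211.0
60 13 [-19.  -3.  15.] 214.0
side ((551.7360229492188, -52.71461486816406), (243.81048583984375, 446.2427673339844), 2.997239589691162)Traceback (most recent call last):
  File "<stdin>", line 8, in <module>
IndexError: list index out of range
```

send_rows:
  series:
    - [[0, 2.86, 1.73, 0, 0], [0, 2.86, 1.73, 0, 0], [0, 2.86, 1.73, 0, 0], [0, 2.86, 1.73, 0, 0], [0, 2.86, 1.73, 0, 0]]

```text
time_s: 2.55
position: [309.7, -351.3, 330.7]
tcp_rot: [0.691, 0.722, 0.0, -0.0]
wrist_force: [1.1, 0.8, 0.6]
finger_gap: 25.5
finger_force: 0.0
```

send_rows:
  series:
    - [[0, 2.86, 1.73, 0, 0], [0, 2.86, 1.73, 0, 0], [0, 2.86, 1.73, 0, 0], [0, 2.86, 1.73, 0, 0], [0, 2.86, 1.73, 0, 0]]

```text
time_s: 2.97
position: [389.4, -204.3, 330.9]
tcp_rot: [0.691, 0.723, -0.0, -0.0]
wrist_force: [1.4, -0.9, 0.1]
finger_gap: -0.0
finger_force: 0.0
```

send_rows:
  series:
    - [[0, 2.86, 1.73, 0, 0], [0, 2.86, 1.73, 0, 0], [0, 2.86, 1.73, 0, 0], [0, 2.86, 1.73, 0, 0], [0, 2.86, 1.73, 0, 0]]

```text
time_s: 3.38
position: [469.2, -57.4, 330.8]
tcp_rot: [0.691, 0.723, -0.0, -0.0]
wrist_force: [0.8, -0.7, -0.3]
finger_gap: 0.0
finger_force: 0.0
```

send_rows:
  series:
    - [[0, 2.86, 1.73, 0, 0], [0, 2.86, 1.73, 0, 0], [0, 2.86, 1.73, 0, 0], [0, 2.86, 1.73, 0, 0], [0, 2.86, 1.73, 0, 0]]

```text
time_s: 3.8
position: [548.9, 89.5, 330.6]
tcp_rot: [0.691, 0.723, -0.0, -0.0]
wrist_force: [0.1, -1.6, -0.1]
finger_gap: -0.0
finger_force: 0.0
```

```bash
cat >> h.py <<'E'
C=np.array([554,-54.5]);A=np.radians(3)
def st(w):
    d=w[...,:2]-C;return np.stack([d@[np.cos(A),np.sin(A)],d@[-np.sin(A),np.cos(A)],w[...,2]],-1)
def inv(s):
    s=np.atleast_2d(np.array(s,float));return np.c_[C[0]+s[:,0]*np.cos(A)-s[:,1]*np.sin(A),C[1]+s[:,0]*np.sin(A)+s[:,1]*np.cos(A),s[:,2]]
E
python3 - <<'E'
from h import *
s=sensors.get_state();print(s["time_s"],s["position"],st(s["position"]),s["joint_pos"],s["wrist_force"])
p=imaging.read_camera("wrist");print(p["xyz"],st(np.array(p["xyz"])))
im=p["image"].copy()
for q in proj(p,inv([[0,145,30],[-75,165,30],[75,165,30],[0,-90+134-78,223]])): cv2.circle(im,(int(q[0]),int(q[1])),4,(255,0,0),1)
cv2.imwrite("pics/w1.png",im[:,:,::-1])
w=st(cloud(p))
for n in["design","boom","grip"]:
    for r in spotter.regions_of(p,n):
        q=w[r["region"]];q=q[~np.isnan(q[:,0])]
        print(n,round(r["conf"],2),np.round(r["extent"]),np.percentile(q,[1,50,99],0).round().tolist())
E
```

```text
3.8 [548.9091052   89.50140737 330.57487479] [  2.45253345 144.07049529 330.57487479] [ 9.57931876e-02  2.60540942e-01  1.34340396e+00 -4.20887721e-05
  1.53855003e+00  5.13883411e-02] [ 0.06995578 -1.5712044  -0.14083495]
[546.2339273  154.49509926 472.95519551] [  3.1825288  209.11512358 472.95519551]
design 0.65 [224. 158. 328. 230.] [[-72.0, 59.0, 21.0], [1.0, 113.0, 26.0], [75.0, 161.0, 31.0]]
design 0.65 [191.   0. 280.  77.] [[-110.0, 285.0, 1.0], [-53.0, 335.0, 3.0], [-1.0, 371.0, 5.0]]
design 0.64 [ 42.   1. 142. 126.] [[-321.0, 222.0, -0.0], [-251.0, 304.0, 5.0], [-183.0, 371.0, 7.0]]
design 0.59 [108. 251. 174. 312.] [[-283.0, -94.0, -0.0], [-230.0, -44.0, 4.0], [-175.0, 11.0, 6.0]]
grip 0.56 [219. 291. 340. 349.] [[-54.0, -3.0, 205.0], [2.0, 12.0, 212.0], [59.0, 151.0, 374.0]]
```

View pics/w1.png

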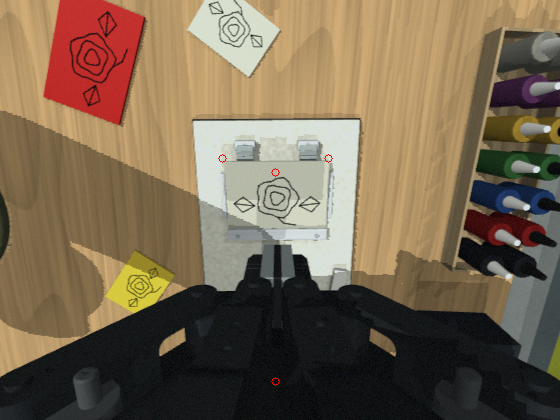

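send_rows:
  series:
    - [[0, 0.02, -0.02, -2.7, 0], [0, 0.02, -0.02, -2.7, 0], [0, 0, 0, 0, 0]]

```text
time_s: 4.25
position: [548.3, 87.2, 390.5]
tcp_rot: [0.691, 0.723, 0.003, 0.002]
wrist_force: [0.6, 0.1, 0.2]
finger_gap: -0.0
finger_force: 0.0
```

send_rows:
  series:
    - [[0, 0, 0, 3, 0], [0, 0, 0, 3, 0], [0, 0, 0, 3, 0], [0, 0, 0, 3, 0], [0, 0, 0, 3, 0]]

```text
time_s: 4.67
position: [547.5, 87.0, 234.0]
tcp_rot: [0.691, 0.723, 0.0, 0.0]
wrist_force: [0.6, 0.6, -0.2]
finger_gap: -0.2
finger_force: 0.0
```

send_rows:
  series:
    - [[0, 0, 0, 3, 0], [0, 0, 0, 3, 0], [0, 0, 0, 2, 0], [0, 0, 0, 1, 0], [0, 0, 0, 0, 0]]

```text
time_s: 5.08
position: [547.1, 87.3, 143.5]
tcp_rot: [0.691, 0.723, -0.001, -0.001]
wrist_force: [0.6, -0.9, 0.6]
finger_gap: 0.2
finger_force: 0.0
```

Run:
```python
from h import *
s=sensors.get_state();print(s["time_s"],s["position"],st(s["position"]),R.from_quat(s["tcp_rot"]).as_matrix().round(3).tolist(),s["joint_pos"],s["wrist_force"])
p=imaging.read_camera("scene");q=imaging.read_camera("side")
cv2.imwrite("pics/d1.png",np.vstack([cv2.resize(x[:,:,::-1],(700,300)) for x in(p["image"][100:340,60:400],q["image"][60:300,100:440])]))
w=st(cloud(p)).reshape(-1,3);k=(w[:,2]>205)&(abs(w[:,0])<90)&(w[:,1]>50)&(w[:,1]<110)
print(w[k&(w[:,2]>230)].min(0) if (k&(w[:,2]>230)).any() else 0)
```

```text
5.0833 [547.11122321  87.32916454 143.50742698] [  0.54342899 141.99532332 143.50742698] [[-0.045, 0.999, -0.003], [0.999, 0.045, -0.0], [-0.0, -0.003, -1.0]] [ 9.21944475e-02  3.97186823e-01  1.60449414e+00 -4.89560194e-05
  1.14308976e+00  4.71390320e-02] [ 0.58808699 -0.86255544  0.59687588]
[-89.93347464  77.96971835 270.20835356]
```

View pics/d1.png

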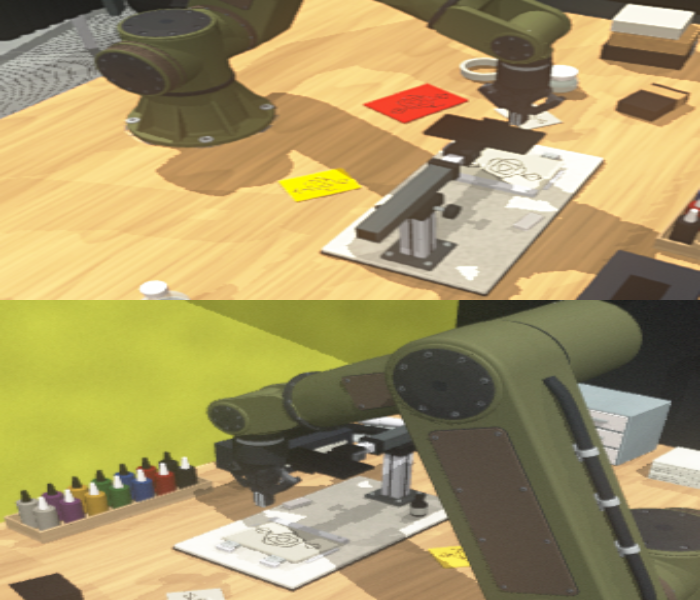

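send_rows:
  series:
    - [[0, 0.3, 0, 2, 0], [0, 0.3, 0, 3, 0], [0, 0, 0, 2.5, 0], [0, 0, 0, 1.5, 0], [0, 0, 0, 0, 0]]

```text
time_s: 5.6
position: [547.2, 94.0, 53.9]
tcp_rot: [0.691, 0.723, -0.001, -0.001]
wrist_force: [0.5, -0.2, -0.7]
finger_gap: -0.0
finger_force: 0.0
```

send_rows:
  series:
    - [[0, 0, 0, 1.0, 0], [0, 0, 0, 0.6, 0], [0, 0, 0, 0.3, 0], [0, 0, 0, 0.3, 0], [0, 0, 0, 0, 0]]

```text
time_s: 6.02
position: [547.9, 94.2, 33.3]
tcp_rot: [0.69, 0.723, 0.0, 0.0]
wrist_force: [-0.3, 0.5, -0.2]
finger_gap: 0.0
finger_force: 0.0
```

send_rows:
  series:
    - [[0, 0, 0, 0.2, 0], [0, 0, 0, 0.2, 0], [0, 0, 0, 0.1, 0], [0, 0, 0, 0, 0]]

```text
time_s: 6.35
position: [548.1, 94.3, 28.5]
tcp_rot: [0.69, 0.723, 0.0, 0.0]
wrist_force: [0.5, 0.8, 1.8]
finger_gap: -0.2
finger_force: 1.3
```

send_rows:
  series:
    - [[0, 0, 0, 0.2, 0], [0, 0, 0, 0.2, 0], [0, 0, 0, 0.1, 0], [0, 0, 0, 0, 0]]

```text
time_s: 6.68
position: [547.5, 94.1, 22.8]
tcp_rot: [0.69, 0.723, -0.0, -0.0]
wrist_force: [-0.8, -0.2, 0.6]
finger_gap: 0.0
finger_force: 0.0
```

send_rows:
  series:
    - [[0, 0, 0, 0.1, 0], [0, 0, 0, 0.1, 0], [0, 0, 0, 0, 0]]

```text
time_s: 6.93
position: [547.8, 94.2, 21.2]
tcp_rot: [0.69, 0.723, -0.0, -0.0]
wrist_force: [-0.0, -0.2, 0.5]
finger_gap: 0.1
finger_force: 0.0
```

send_rows:
  series:
    - [[0, 0, 0, 0.05, 0], [0, 0, 0, 0.05, 0], [0, 0, 0, 0, 0]]

```text
time_s: 7.18
position: [547.9, 94.2, 21.0]
tcp_rot: [0.69, 0.723, 0.0, 0.0]
wrist_force: [-4.7, -1.2, 12.3]
finger_gap: 0.0
finger_force: 5.8
```

send_rows:
  series:
    - [[0, 0, 0, 0.05, 0], [0, 0, 0, 0, 0]]

```text
time_s: 7.35
position: [547.9, 94.2, 21.0]
tcp_rot: [0.69, 0.723, 0.0, 0.0]
wrist_force: [-8.6, -1.3, 18.5]
finger_gap: -0.1
finger_force: 9.0
```

send_rows:
  series:
    - [[0, 0, 0, -1, 0], [0, 0, 0, -3, 0], [0, 0, 0, -3.5, 0], [0, 0, 0, -3.5, 0], [0, 0, 0, -3.5, 0]]

```text
time_s: 7.77
position: [547.5, 94.2, 166.6]
tcp_rot: [0.69, 0.723, -0.0, -0.0]
wrist_force: [0.6, -0.3, 0.5]
finger_gap: -0.1
finger_force: 0.0
```

send_rows:
  series:
    - [[0, 0, 0, -3.5, 0], [0, 0, 0, -3.5, 0], [0, 0, 0, -3.5, 0], [1, 0, 0, -2, 0], [1, 0, 0, -1, 0]]

```text
time_s: 8.18
position: [548.2, 94.3, 303.3]
tcp_rot: [0.69, 0.723, 0.002, 0.001]
wrist_force: [-0.1, 0.0, -0.9]
finger_gap: 23.0
finger_force: 0.0
```

send_rows:
  series:
    - [[1, 0, 0, 0, 0], [1, 0, 0, 0, 0]]

```text
time_s: 8.35
position: [547.6, 94.2, 298.6]
tcp_rot: [0.69, 0.723, -0.0, -0.0]
wrist_force: [0.9, -0.2, -0.1]
finger_gap: 48.4
finger_force: 0.0
```

```bash
cat > look.py <<'E'
from h import *
s=sensors.get_state();print(s["time_s"],s["position"],st(s["position"]).round(1),R.from_quat(s["tcp_rot"]).as_matrix().round(3)[:2,:2].tolist(),s["finger_gap"])
E
python3 - <<'E'
from look import *
p=imaging.read_camera("wrist");cv2.imwrite("pics/w2.png",p["image"][:,:,::-1])
w=st(cloud(p));W=w.reshape(-1,3)
for y in(70,100,130,150,158,163):
    k=(abs(W[:,0])<25)&(abs(W[:,1]-y)<3)&(W[:,2]<60);print(y,k.sum(),np.median(W[k,2]) if k.any() else 0)
p=imaging.read_camera("scene");W=st(cloud(p)).reshape(-1,3)
k=(abs(W[:,2]-223)<5)&(abs(W[:,0])<22)&(W[:,1]>-85)&(W[:,1]<-10);print("gripY",np.percentile(W[k],[2,50,98],0).round(1).tolist())
k=(abs(W[:,2]-211)<8)&(abs(W[:,0])>35)&(abs(W[:,0])<70)&(W[:,1]>-85)&(W[:,1]<100);print("phone",np.percentile(W[k],[1,50,99],0).round(1).tolist())
k=(abs(W[:,2]-221)<5)&(abs(W[:,0])<14)&(W[:,1]>-300)&(W[:,1]<-75);print("sleeve",np.percentile(W[k],[1,50,99],0).round(1).tolist())
E
```

```text
8.35 [547.5893857   94.16654317 298.63137942] [  1.4 148.8 298.6] [[-0.047, 0.999], [0.999, 0.047]] 48.41590958937914
70 138 20.993374144533362
100 157 20.96142634715818
130 161 20.91505998025309
150 151 20.77956815985209
158 174 20.925859719125924
163 184 16.65529197795979
gripY [[-16.2, -65.0, 218.8], [1.1, -45.1, 221.6], [18.1, -23.9, 225.3]]
phone [[-69.3, -16.2, 204.9], [36.9, 15.5, 211.1], [68.6, 53.8, 214.8]]
sleeve [[-13.5, -285.8, 216.3], [0.1, -196.3, 219.2], [13.7, -93.0, 224.9]]
```

View pics/w2.png

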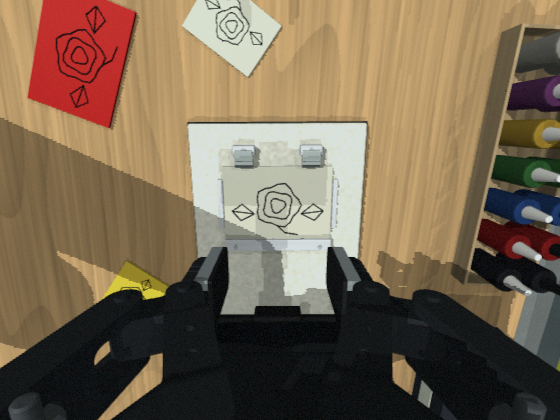

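send_rows:
  series:
    - [[1, -2, 0, 0, -0.3], [1, -3.4, 0, 0, 0], [1, -3.4, 0, 0, 0], [1, -3.4, 0, 0, 0], [1, -3.4, 0, 0, 0]]

```text
time_s: 8.87
position: [555.4, -63.0, 298.1]
tcp_rot: [0.688, 0.725, -0.001, -0.001]
wrist_force: [1.3, 0.5, 0.8]
finger_gap: 85.5
finger_force: 0.0
```

send_rows:
  series:
    - [[1, -3.4, 0, 0, 0], [1, -3.4, 0, 0, 0], [1, -3.4, 0, 0, 0], [1, -2, 0, 0, 0], [1, 0, 0, 0, 0]]

```text
time_s: 9.28
position: [561.6, -187.0, 297.4]
tcp_rot: [0.69, 0.724, -0.001, -0.001]
wrist_force: [0.5, -0.1, -1.0]
finger_gap: 85.5
finger_force: 0.0
```

send_rows:
  series:
    - [[1, 0, 0, 0, 0], [1, 0, 0, 0, 0]]

```text
time_s: 9.45
position: [562.1, -182.8, 298.7]
tcp_rot: [0.688, 0.725, -0.0, -0.001]
wrist_force: [-0.4, 0.4, 0.3]
finger_gap: 85.1
finger_force: 0.0
```

Run:
```python
from look import *
p=imaging.read_camera("wrist");np.savez("w3.npz",**{k:np.array(v) for k,v in p.items()})
cv2.imwrite("pics/w3.png",p["image"][:,:,::-1]);print(p["K"],st(np.array(p["xyz"])))
W=st(cloud(p)).reshape(-1,3)
k=(abs(W[:,2]-223)<5)&(abs(W[:,0])<25)&(W[:,1]>-80)&(W[:,1]<-22);print("grip",np.percentile(W[k],[1,50,99],0).round(1).tolist())
```

```text
9.45 [ 562.05189118 -182.84064335  298.6784324 ] [   1.3 -128.6  298.7] [[-0.052, 0.999], [0.999, 0.052]] 85.10036382608922
[[309.09657702   0.         277.06929968]
 [  0.         309.09657702 209.37362943]
 [  0.           0.           1.        ]] [  1.6349172  -63.7245703  441.08493538]
grip [[-17.2, -63.3, 219.1], [1.1, -43.3, 222.6], [18.5, -24.2, 224.3]]
```

View pics/w3.png

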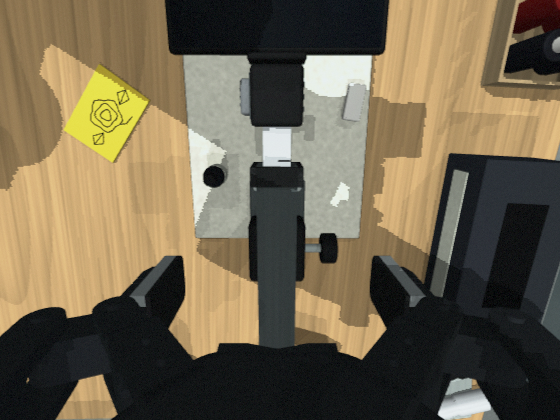

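Run:
```python
from h import *
p=dict(np.load("w3.npz"));im=p["image"];g=im.mean(2)
print("tube col 270",g[120:172,268:274].mean(1).astype(int).tolist())
print("col 285",g[120:172,281:289].mean(1).astype(int).tolist())
print("grip X", g[75:85,225:310].mean(0).astype(int).tolist())
a=R.from_quat(p["attitude"]).as_matrix() if p["attitude"].shape==(4,) else p["attitude"]
def at(u,v,z):
    d=a@np.array([(u-p["K"][0,2])/p["K"][0,0],(v-p["K"][1,2])/p["K"][1,1],1]);return st(p["xyz"]+d*(z-p["xyz"][2])/d[2]).round(1)
for v in(157,161,164,166,168):print(v,at(285,v,215),at(285,v,224))
for v in (55,60,62,64,66,122,124,126,128):print(v,at(275,v,223))
W=cloud(p);print(st(W[130:175:3,277]).round(1).tolist())
```

```text
tube col 270 [33, 32, 31, 26, 21, 18, 56, 156, 204, 205, 207, 223, 223, 231, 231, 231, 230, 231, 231, 231, 231, 231, 231, 232, 231, 231, 231, 231, 231, 231, 231, 232, 231, 232, 232, 232, 229, 212, 212, 213, 212, 212, 213, 213, 213, 204, 122, 26, 31, 29, 32, 32]
col 285 [33, 33, 30, 26, 22, 17, 56, 147, 160, 222, 223, 223, 223, 224, 231, 230, 230, 231, 231, 231, 231, 231, 231, 231, 231, 231, 231, 231, 231, 231, 232, 231, 231, 232, 232, 232, 230, 218, 213, 201, 63, 84, 213, 212, 213, 209, 160, 27, 31, 32, 32, 32]
grip X [171, 169, 167, 166, 167, 168, 169, 170, 169, 168, 167, 168, 168, 167, 156, 128, 127, 140, 144, 142, 139, 139, 139, 121, 72, 29, 24, 27, 31, 33, 33, 32, 33, 33, 32, 32, 33, 33, 30, 32, 32, 31, 33, 32, 32, 31, 32, 31, 32, 32, 30, 31, 31, 30, 31, 32, 30, 30, 31, 31, 29, 32, 30, 30, 30, 29, 30, 27, 30, 30, 31, 30, 29, 29, 28, 28, 21, 16, 83, 182, 229, 232, 232, 232, 234]
157 [  7. -85. 215.] [  6.7 -84.1 224. ]
161 [  7.  -87.8 215. ] [  6.8 -86.9 224. ]
164 [  7. -90. 215.] [  6.8 -89.  224. ]
166 [  7.  -91.5 215. ] [  6.8 -90.4 224. ]
168 [  7.  -92.9 215. ] [  6.8 -91.8 224. ]
55 [-2.00e-01 -1.91e+01  2.23e+02]
60 [-2.00e-01 -2.21e+01  2.23e+02]
62 [-2.00e-01 -2.33e+01  2.23e+02]
64 [-2.00e-01 -2.45e+01  2.23e+02]
66 [-2.00e-01 -2.57e+01  2.23e+02]
122 [-2.00e-01 -6.07e+01  2.23e+02]
124 [-2.00e-01 -6.20e+01  2.23e+02]
126 [-2.00e-01 -6.33e+01  2.23e+02]
128 [-2.00e-01 -6.46e+01  2.23e+02]
[[1.1, -66.0, 215.3], [1.1, -68.1, 215.4], [1.1, -70.1, 215.3], [1.1, -72.3, 213.7], [1.2, -74.3, 215.5], [1.2, -76.4, 215.1], [1.2, -78.5, 215.2], [1.2, -80.6, 215.8], [1.2, -82.7, 215.9], [1.2, -84.9, 215.8], [1.2, -87.2, 214.6], [1.2, -89.1, 216.3], [1.2, -91.3, 216.3], [1.2, -92.5, 224.1], [1.2, -94.5, 224.3]]
```

send_rows:
  series:
    - [[1, 2, -0.15, 0, 0], [1, 3, 0, 0, 0], [1, 2.5, 0, 0, 0], [1, 1, 0, 1, 0], [1, 0, 0, 2, 0]]

```text
time_s: 9.92
position: [556.9, -95.8, 271.4]
tcp_rot: [0.687, 0.727, 0.001, 0.002]
wrist_force: [0.7, 0.4, -0.0]
finger_gap: 85.3
finger_force: 0.0
```

send_rows:
  series:
    - [[1, 0, 0, 2.2, 0], [1, 0, 0, 1, 0], [1, 0, 0, 0, 0], [1, 0, 0, 0, 0]]

```text
time_s: 10.25
position: [556.3, -98.5, 237.9]
tcp_rot: [0.688, 0.725, -0.0, -0.0]
wrist_force: [0.2, 0.3, 0.3]
finger_gap: 85.4
finger_force: 0.0
```

```bash
python3 look.py
```

```text
10.25 [556.30808417 -98.5498786  237.93055821] [ -0.  -44.1 237.9] [[-0.052, 0.999], [0.999, 0.052]] 85.4230561863926
```

Aligned over the grip; lower and settle, then close.

send_rows:
  series:
    - [[1, 0.05, -0.02, 1.5, 0], [1, 0, 0, 2, 0], [1, 0, 0, 1.3, 0], [1, 0, 0, 0.6, 0], [1, 0, 0, 0, 0]]

```text
time_s: 10.67
position: [556.0, -98.2, 183.7]
tcp_rot: [0.689, 0.725, -0.0, -0.0]
wrist_force: [0.1, -0.0, 0.1]
finger_gap: 85.5
finger_force: 0.0
```

send_rows:
  series:
    - [[1, 0, 0, 0, 0], [1, 0, 0, 0, 0]]

```text
time_s: 10.83
position: [556.6, -98.3, 185.2]
tcp_rot: [0.688, 0.725, 0.001, 0.001]
wrist_force: [-0.9, 1.0, 0.4]
finger_gap: 85.4
finger_force: 0.0
```

```bash
python3 look.py
```

```text
10.8333 [556.59772712 -98.31051716 185.22582239] [  0.3 -43.9 185.2] [[-0.052, 0.999], [0.999, 0.052]] 85.42703015533155
```

send_rows:
  series:
    - [[0.5, 0, 0, 0, 0], [0.44, 0, 0, 0, 0], [0.44, 0, 0, 0, 0], [0.44, 0, 0, 0, 0], [0.44, 0, 0, 0, 0]]

```text
time_s: 11.25
position: [556.0, -98.2, 184.4]
tcp_rot: [0.688, 0.725, 0.0, 0.0]
wrist_force: [-3.6, 0.2, 6.3]
finger_gap: 37.7
finger_force: 15.4
```

send_rows:
  series:
    - [[0.44, 0, 0, 0, 0], [0.44, 0, 0, 0, 0], [0.44, 0, 0, 0, 0]]

```text
time_s: 11.5
position: [556.0, -98.2, 184.4]
tcp_rot: [0.688, 0.725, -0.0, 0.0]
wrist_force: [-3.4, 0.5, 5.2]
finger_gap: 38.1
finger_force: 15.6
```

send_rows:
  series:
    - [[0.42, 0, 0, 0, 0], [0.42, 0, 0, 0, 0], [0.42, 0, 0, 0, 0], [0.42, 0, 0, 0, 0]]

```text
time_s: 11.83
position: [556.1, -98.2, 184.5]
tcp_rot: [0.688, 0.725, 0.0, 0.0]
wrist_force: [-1.8, 0.8, 7.4]
finger_gap: 37.5
finger_force: 60.0
```

send_rows:
  series:
    - [[0.435, 0, 0, 0, 0], [0.435, 0, 0, 0, 0], [0.435, 0, 0, 0, 0], [0.435, 0, 0, 0, 0]]

```text
time_s: 12.17
position: [556.1, -98.2, 184.5]
tcp_rot: [0.688, 0.725, 0.0, 0.0]
wrist_force: [-1.6, 0.7, 6.9]
finger_gap: 37.1
finger_force: 51.3
```

send_rows:
  series:
    - [[0.439, 0, 0, 0, 0], [0.439, 0, 0, 0, 0], [0.439, 0, 0, 0, 0], [0.439, 0, 0, 0, 0]]

```text
time_s: 12.5
position: [556.1, -98.2, 184.4]
tcp_rot: [0.688, 0.725, 0.0, 0.0]
wrist_force: [-1.9, 0.5, 6.9]
finger_gap: 37.7
finger_force: 31.7
```

```bash
python3 look.py
```

```text
12.5 [556.08091202 -98.18821516 184.41079659] [ -0.2 -43.7 184.4] [[-0.052, 0.999], [0.999, 0.052]] 37.742506404793964
```

send_rows:
  series:
    - [[0.439, 0.1, 0, 0, 0], [0.439, 0.2, 0, 0, 0], [0.439, 0.3, 0, 0, 0], [0.439, 0.2, 0, 0, 0]]

```text
time_s: 12.83
position: [555.7, -90.3, 184.4]
tcp_rot: [0.689, 0.725, -0.0, 0.0]
wrist_force: [-1.6, -1.1, 6.6]
finger_gap: 37.2
finger_force: 31.8
```

Slides freely (about 1–2 N). Continue to +8.7 cm total.

send_rows:
  series:
    - [[0.439, 0.6, 0, 0, 0], [0.439, 1, 0, 0, 0], [0.439, 1.2, 0, 0, 0], [0.439, 1.2, 0, 0, 0], [0.439, 1.2, 0, 0, 0]]

```text
time_s: 13.25
position: [553.0, -38.0, 184.4]
tcp_rot: [0.689, 0.725, -0.0, 0.0]
wrist_force: [1.3, -1.6, 5.6]
finger_gap: 37.6
finger_force: 32.1
```

send_rows:
  series:
    - [[0.439, 1.2, 0, 0, 0], [0.439, 0.8, 0, 0, 0], [0.439, 0.4, 0, 0, 0], [0.439, 0.2, 0, 0, 0], [0.439, 0, 0, 0, 0]]

```text
time_s: 13.67
position: [551.6, -11.8, 184.4]
tcp_rot: [0.688, 0.725, 0.0, 0.0]
wrist_force: [-1.1, 1.6, 6.7]
finger_gap: 37.8
finger_force: 31.9
```

send_rows:
  series:
    - [[0.439, 0, 0, 0, 0], [0.439, 0, 0, 0, 0]]

```text
time_s: 13.83
position: [551.7, -12.0, 184.4]
tcp_rot: [0.688, 0.725, 0.0, 0.0]
wrist_force: [-1.2, 1.0, 6.1]
finger_gap: 37.6
finger_force: 31.9
```

Run:
```python
from look import *
p=imaging.read_camera("scene");q=imaging.read_camera("wrist")
print(proj(p,inv([[0,-90.5,224],[0,-90.5,215]])))
u,v=proj(p,inv([[0,-90.5,215]]))[0].astype(int)
a=cv2.resize(p["image"][v-30:v+30,u-30:u+50,::-1],(800,600),interpolation=cv2.INTER_CUBIC)
cv2.imwrite("pics/s4.png",a)
print(v,u)
for k in(p,):
    W=st(cloud(k)).reshape(-1,3);m=(abs(W[:,2]-211)<8)&(abs(W[:,0])>35)&(abs(W[:,0])<70)&(W[:,1]>0)&(W[:,1]<190);print("phone",np.percentile(W[m],[1,50,99],0).round(1).tolist())
```

```text
13.8333 [551.66472021 -12.04026131 184.39685513] [-1.000e-01  4.250e+01  1.844e+02] [[-0.052, 0.999], [0.999, 0.052]] 37.57942660911318
[[276.69028377 227.47903941]
 [276.67750376 230.03141206]]
230 276
phone [[-64.2, 70.0, 204.3], [54.6, 101.7, 211.3], [69.3, 141.2, 214.9]]
```

View pics/s4.png

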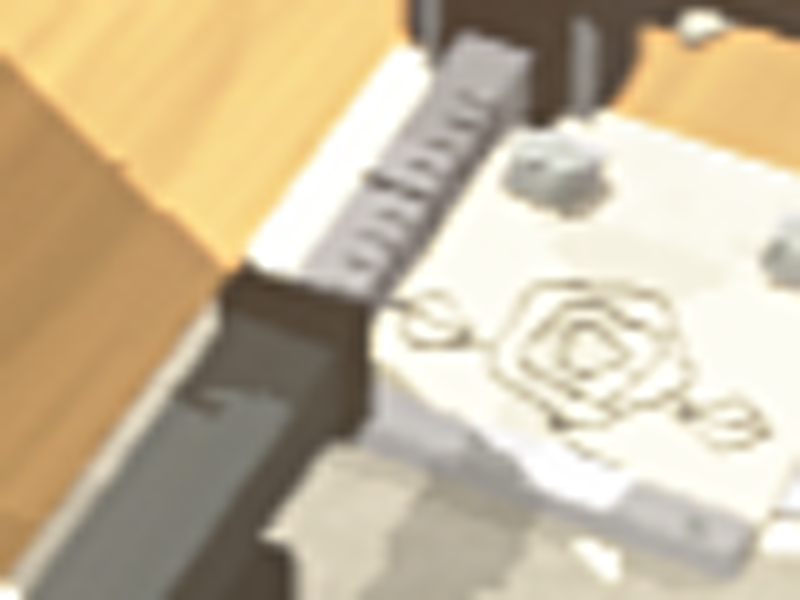

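send_rows:
  series:
    - [[0.439, 0.04, 0, 0, 0], [0.439, 0.04, 0, 0, 0], [0.439, 0, 0, 0, 0], [0.439, 0, 0, 0, 0], [0.439, 0, 0, 0, 0]]

```text
time_s: 14.35
position: [551.6, -11.5, 184.4]
tcp_rot: [0.688, 0.725, 0.0, 0.0]
wrist_force: [-0.6, -1.1, 6.3]
finger_gap: 37.8
finger_force: 32.0
```

Run:
```python
from look import *
print(s["wrist_force"],s["finger_force"])
p=imaging.read_camera("scene");W=st(cloud(p)).reshape(-1,3)
k=(abs(W[:,0])<30)&(W[:,1]>90)&(W[:,1]<150)&(W[:,2]<60);print(np.median(W[k,2]),k.sum())
# profile along the tube top, sub-pixel marks
Y=np.arange(-86,-20,1.0);u=proj(p,inv(np.c_[np.full(len(Y),6.0),Y,np.full(len(Y),215)])).astype(np.float32)
print(cv2.remap(p["image"].mean(2).astype(np.float32),u[None,:,0],u[None,:,1],1).astype(int).tolist())
```

```text
14.35 [551.63876645 -11.54620497 184.42517501] [-1.000e-01  4.300e+01  1.844e+02] [[-0.052, 0.999], [0.999, 0.052]] 37.848561644064034
[-0.56702967 -1.06417866  6.25279129] 31.953449249267578
19.626112094271036 260
[[82, 92, 102, 116, 131, 147, 163, 179, 187, 191, 193, 190, 176, 163, 148, 143, 160, 175, 188, 200, 195, 185, 176, 165, 162, 165, 171, 181, 188, 191, 193, 194, 182, 166, 151, 141, 142, 158, 172, 185, 192, 173, 153, 133, 112, 129, 149, 167, 189, 195, 191, 183, 176, 170, 168, 170, 176, 182, 187, 191, 194, 196, 181, 161, 145, 132]]
```

```bash
python3 -c "
from rig import manip
print(manip.close_job())"
```

```text
the job is handed in; nothing more can be done
None
```

The job is handed in: the design board measured flat under its catches, and the boom is drawn out to about 99.7 mm on its scale, within about 1 mm of the 10 cm mark, with the button held squeezed at about 32 N.

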